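# Knock a stuck dye tablet out of its press mould

### The job

The orange dye tablet is stuck in the blue press mould. Find the knockout rod with the hole under the mould, push the mould gently but fully home on the stand so that the rod comes up through the hole and drives the tablet out, and leave the mould there; then take the tablet and lay it flat on the white drying tile. The tablet is brittle and the rod bends, so feel your way without hard pressing, and leave everything else on the bench alone.

Things in the scene. Friction and masses are not known exactly. Their poses are not given: they have to be found in the camera images.
- mould_center (a point): Centre (half-way up) of the loose blue press mould, a block 56 x 56 mm and 36 mm tall, about 0.25 kg, standing on the bench with its open cavity upwards; axes along its sides, z up. Grasp it across two opposite sides. The cavity is 38 mm square and 28 mm deep; the floor under it is 8 mm thick, with a round through hole of 15 mm in its middle.
- mould: The mould; origin at the centre of its underside. Two sprung steel tongues inside, their tops 6 mm below the rim, pinch the tablet: driving it up takes roughly 5 to 15 N until its underside has passed the tongues (22 mm of travel); they then snap in underneath and it is loose.
- tablet_center (a point): Centre of the orange pressed dye tablet, 36 x 36 mm, 24 mm tall, 45 g, brittle; sides parallel to the mould's, z up. At the start it sits on the cavity's floor, its top 4 mm below the rim, out of reach of fingers. With the mould fully home it stands on the rod's tip, its top 21 mm above the rim.
- tablet: The tablet; origin at the centre of its underside. More than 25 N from the rod, or 50 N against the tile (a drop from a few centimetres), cracks it.
- stand_top (a point): Centre of the flat upper face (90 mm across) of the fixed dark steel knockout stand, a disc 20 mm tall and 100 mm across at the foot; this point is 20 mm above the bench. Fully home, the mould's underside rests on this face. The upright brass rod, 10 mm thick with a slightly bevelled tip, rises 33 mm above this face, off centre.
- stand: The same stand; origin at the centre of its underside on the bench, z up. Its rod stands 6 mm off the centre in a direction that differs every time and is not measured (the yaw says nothing about it): find it with the hole by eye or feel. On a miss the mould's floor lands on the rod's tip. More than 40 N between mould and rod or stand bends the rod.
- tile_top (a point): Centre of the upper face of the fixed white ceramic drying tile, 120 x 120 mm, 8 mm thick, lying on the bench, without a rim; 8 mm above the bench.
- tile: The drying tile; origin at the centre of its underside.
- jar_a: bystander: small amber jar with yellow cap, 56 across, 75 tall; origin at the centre of its underside
- jar_b: bystander: small blue jar with yellow cap, 56 across, 75 tall; origin at the centre of its underside
- tape: bystander: roll of masking tape lying flat, 90 across, 24 tall; origin at the centre of its underside
- spoon: bystander: steel spoon lying flat near the robot, about 160 long
- cup: bystander: blue cup, 72 across, 85 tall; origin at the centre of its underside
- bowl: bystander: green bowl, 140 across, 70 tall; origin at the centre of its underside
- flask: bystander: green bottle with yellow cap, 64 across, 170 tall; origin at the centre of its underside
There are look-alikes about, which are no part of the job. There is more than one size of the tile; the job needs the smaller. What is meant by the tablet is not purple, and is the smaller of those in its own colour.

How it is judged (in metres and radians):
On the way, in this order (a step that is already met when the one before it is completed fails the run):
1. the rod has entered the hole in the mould's floor (mould over the stand, underside at least 5 mm below the rod's tip) (z of mould_center in the frame of stand below 0.066 m and horizontal distance between mould_center and stand_top below 0.014 m), for 0.05 s.
2. the mould is fully home on the stand and the tablet driven up out of the tongues (z of mould_center in the frame of stand below 0.0405 m and horizontal distance between mould_center and stand_top below 0.014 m and angle between mould_center's own z axis and vertical below 0.06 rad and z of tablet_center in the frame of mould above 0.0415 m), for 0.2 s.
At the end, for the whole second after the job is handed in: The mould rests on the stand with the rod through its hole: underside within 2.5 mm of the stand's top face, level, within 14 mm of the stand's centre. The tablet lies flat on the tile, right way up, its centre within 35 mm of the tile's centre, at rest (z of mould_center in the frame of stand below 0.0405 m and horizontal distance between mould_center and stand_top below 0.014 m and angle between mould_center's own z axis and vertical below 0.06 rad and horizontal distance between tablet_center and tile_top below 0.035 m and z of tablet_center in the frame of tile between 0.0165 and 0.0235 m and angle between tablet_center's own z axis and vertical below 0.1 rad and linear speed of each of tablet, mould below 0.02 m/s); the robot touches nothing.
It fails at once if the mould is pressed on the rod or stand with more than 40 N (the rod bends) (contact force between mould and stand above 40 N).
It fails at once if the rod presses the tablet with more than 25 N (it cracks) (contact force between tablet and stand above 25 N).
It fails at once if the tablet is dropped or pressed on the tile with more than 50 N (it cracks) (contact force between tablet and tile above 50 N).
It fails at once if a bystander is moved by more than 30 mm (distance of any of jar_a, jar_b, tape, spoon, cup, bowl, flask from where it was at the start of the episode above 0.03 m).
It also fails if it takes over 72 s, if anything falls off the work surface, if the arm or the gripper's body presses on something with over 40 N, if the wrist force passes 120 N, or if a joint passes its speed limit or range.

### The arm

A 6-joint arm with a two-finger parallel gripper is mounted at the origin on the work surface. World frame = base frame: x ahead of the robot, y to its left, z up, the work surface at z = 0. Lengths are in mm, angles in rad, forces in N, time in s.
With the tool pointing down it reaches from about 350 to 775 mm from the base axis. Payload 7.3 kg.
Tool frame: the origin (TCP) lies at the very end of the fingers, on their centre line; the grasp point (between the pads) lies 19 mm behind it (bot.grip_point_offset is the distance from the TCP to the grasp point, in mm); z points along the fingers, y is the line along which they close (so a half turn about z gives the same grasp; the last joint's range is limited). The gripper opens to 92 mm and grips with 3 to 60 N. Pads are 19 mm wide; open, the fingers measure 130 mm over their backs; the gripper's body (75 mm by 190 mm) begins 47 mm behind the grasp point.
Start: joints at [1.104, 0.342, 1.524, -0, 1.275, -0.146], TCP at [165.532, 498.241, 226.741] pointing down, gripper open.
Joint ranges: [-2.53, 2.53], [-0.77, 2.02], [0.04, 2.7], [-1, 4.14], [0.28, 2.66], [-3.11, 3.11]. Speed limits (rad/s): [2.57, 2.57, 3.14, 3.14, 3.14, 3.14].

### API

Orientations are given as [roll, pitch, yaw] about the fixed x, y, z axes, in that order (R = Rz(yaw) Ry(pitch) Rx(roll)).
In Python, from plant import bot gives the robot as it stands. The module is installed in compiled form; this text tells all that it offers.
- The arm moves only by the shell command python3 -m jog 'ROWS' [OPENING]. ROWS is JSON, a list of rows, each a list of 6 numbers: the shift along the tool's x, y, z in mm, then the turn, a rotation vector about the tool's x, y, z in rad. In form: [[dx, dy, dz, rx, ry, rz], ...]. A call has 1 to 12 rows; each row shifts and turns the commanded pose from where the row before left it, along the tool's axes as they then stand; what a row does not reach is not made up. A row lasts 1/10 s, in which the tool goes at most 50 mm and 8.59 degrees, less where a joint would pass 70% of its speed; a pose out of reach is approached as far as the arm can. A call with a gripper value outside its range is refused whole. OPENING is the opening in per cent of the stroke, from 0 (shut) to 100 (fully open), set as the call begins (- or left out, the last holds). The fingers move at their own pace and stop on an object; the grip force is fixed at half the most. Time passes only in rows, so rows that do not move let the fingers close. It gives the time, the measured TCP pose, the force, the opening and the grip force at its end, in the units of the state.
- bot.get_obs(): the state, without advancing time (a new reading comes with each control period).
- bot.capture(name): name is "scene" or "top"; returns the picture (480x640x3 uint8, red, green, blue); there is no depth.
- bot.camera_model(name): a dict with "fx", "fy", "cx", "cy" (pixels), "position" and "orientation" of the camera in the world. Camera axes: x right, y down, z forward; pixel columns grow to the right and rows downward; lengths in mm; the calibration is good to about 2 mm. A picture is of the moment at which its call begins. camera_model takes no time and is no camera call.
- bot.close_job(): hands the job in; it is judged then, once.
Trained networks look in the newest picture that a camera, given by its name, has taken for a name from the list of things; names that differ only in an ending like _2 or _b are one class to them, and where a whole thing is asked for, a point or a joint stands for the part that bears it (a point fixed in the world has none). Each returns a list of dicts, best first, with "p" (0 to 1); they miss things now and then, are a little off and sometimes report something else, mostly with a low value. They report only what shows in the picture. A call takes as long as a camera call. They do not tell look-alikes from the thing itself.
- bot.outline_of(target, camera): "mask" (480x640 bool, what is visible of it) and "pixel" ([column, row] in pixels, amid what is visible of it).
The state is a dict: "time": time; "joint_positions": joint angles; "dq": joint speeds; "tau": joint torques, N m; "tool_pos": TCP position; "tcp_rot": TCP orientation; "contact_force": force on the tool from outside, world axes, zero at the start; "moment": the same for the moment, N m; "grip_width": finger opening in mm; "finger_force": force on a finger pad.
Only numpy, scipy, OpenCV 4.12 (cv2) and the standard library are available. Lean on these libraries where they do the work, as an engineer would, in place of code of your own. Each camera call takes 0.05 s, during which the arm holds its last target. There are 200 camera calls.

## Working session

There is one attempt and no reset: what is moved stays moved. The work goes in short steps, Python scripts to look and compute and a shell command to move; the robot and the scene stay as the last step left them, time stands still between calls to the robot, and variables do not carry over. Pictures are saved under pics/ and viewed, at most 10 in all, crops included, and the job is handed in when it is done.

```bash
mkdir -p pics; cat > h.py <<'E'
import numpy as np,cv2
from scipy.spatial.transform import Rotation as R
from plant import bot
def cam(n):
    m=bot.camera_model(n);o=np.array(m["orientation"])
    Rm=o if o.shape==(3,3) else R.from_euler('xyz',o).as_matrix()
    return m,Rm,np.array(m["position"],float)
def ray(n,px,z):
    m,Rm,p=cam(n);d=Rm@np.array([(px[0]-m["cx"])/m["fx"],(px[1]-m["cy"])/m["fy"],1])
    return p+d*(z-p[2])/d[2]
def proj(n,P):
    m,Rm,p=cam(n);c=Rm.T@(np.array(P,float)-p);return [m["fx"]*c[0]/c[2]+m["cx"],m["fy"]*c[1]/c[2]+m["cy"]]
def save(n,f):
    im=bot.capture(n);cv2.imwrite('pics/'+f,im[:,:,::-1]);return im
E
python3 - <<'E'
from h import *
a=save("scene","s0.png");b=save("top","t0.png")
for n in("scene","top"):
    print(n,bot.camera_model(n))
    for t,z in(("mould",36),("tablet",32),("stand",20),("tile",8),("jar_a",75),("tape",24),("flask",170),("cup",85),("bowl",70),("spoon",5)):
        for r in bot.outline_of(t,n):
            if r["p"]>.2: print(t,round(r["p"],2),np.round(r["pixel"]),int(r["mask"].sum()),np.round(ray(n,r["pixel"],z)))
print(bot.get_obs())
E
```

```text
scene {'fx': 611.8467185254717, 'fy': 611.8467185254717, 'cx': 310.1386232240787, 'cy': 237.4131277170195, 'position': array([1306.65013891, -198.54458175, 1276.1517047 ]), 'orientation': array([-2.56183792, -0.01086859,  1.27594305])}
mould 0.73 [370. 236.] 486 [570. 192.  36.]
tablet 0.84 [333. 253.] 263 [588.  92.  32.]
tablet 0.61 [348. 203.] 428 [459. 172.  32.]
tablet 0.56 [374. 229.] 176 [553. 209.  32.]
tablet 0.3 [107. 316.] 3113 [ 603. -445.   32.]
stand 0.67 [274. 269.] 1313 [584. -53.  20.]
tile 0.79 [140. 194.] 3375 [ 261. -327.    8.]
tile 0.62 [165. 263.] 2261 [ 489. -300.    8.]
jar_a 0.79 [243. 345.] 777 [ 776. -171.   75.]
jar_a 0.67 [392. 302.] 734 [771. 165.  75.]
tape 0.56 [328. 312.] 617 [730.  34.  24.]
flask 0.72 [461. 150.] 1150 [480. 443. 170.]
cup 0.55 [464. 244.] 1074 [682. 376.  85.]
bowl 0.97 [108. 315.] 3012 [ 624. -435.   70.]
bowl 0.49 [372. 230.] 164 [576. 192.  70.]
spoon 0.87 [278. 214.] 656 [422.  -1.   5.]
top {'fx': 433.579239462516, 'fy': 433.579239462516, 'cx': 320.0020076853184, 'cy': 246.23074246480596, 'position': array([419.06829406,  36.7
[... 793 characters left out ...]
30.  46.   5.]
{'time': 1.1, 'joint_positions': array([ 1.10397955e+00,  3.41970386e-01,  1.52409755e+00,  2.37853934e-05,
        1.27538865e+00, -1.45979630e-01]), 'dq': array([-0.00028005, -0.00131285,  0.00017068, -0.00020272, -0.00051276,
        0.00208915]), 'tau': array([-1.01053890e-04, -4.31133056e+01, -2.44483370e+01,  7.19594001e-02,
        4.83337627e-02,  4.85858709e-05]), 'tool_pos': array([165.53755741, 498.24507412, 226.75674873]), 'tcp_rot': array([ 3.14145472e+00, -2.72064231e-06,  2.82074858e+00]), 'contact_force': array([-1.11880741,  0.4709278 , -0.70361223]), 'moment': array([-0.00746702,  0.03177177, -0.00290696]), 'finger_force': 0.0, 'grip_width': 91.9264188413103}
```

View pictures.

```bash
python3 - <<'E'
import cv2,numpy as np
a=cv2.imread('pics/s0.png')[180:330,200:420];b=cv2.imread('pics/t0.png')[180:310,210:420]
a=cv2.resize(a,None,fx=3.6,fy=3.6,interpolation=2)[:,:790];cv2.imwrite('pics/s0c.png',a)
b=cv2.resize(b,None,fx=3.7,fy=3.7,interpolation=2);cv2.imwrite('pics/t0c.png',b)
E
```

```text
(no output)
```

View pics/s0.png

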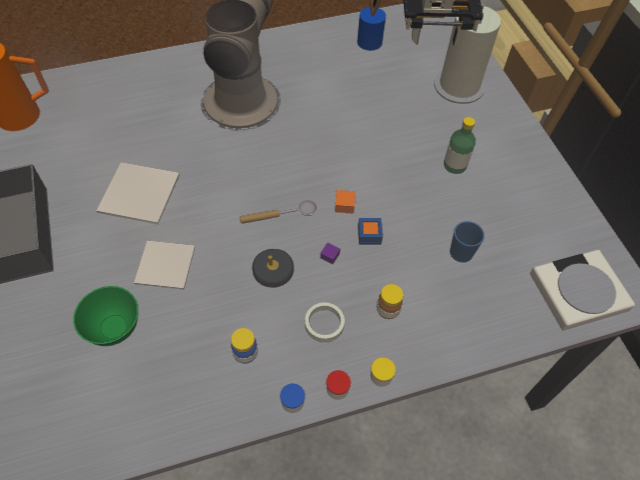

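View pics/s0c.png

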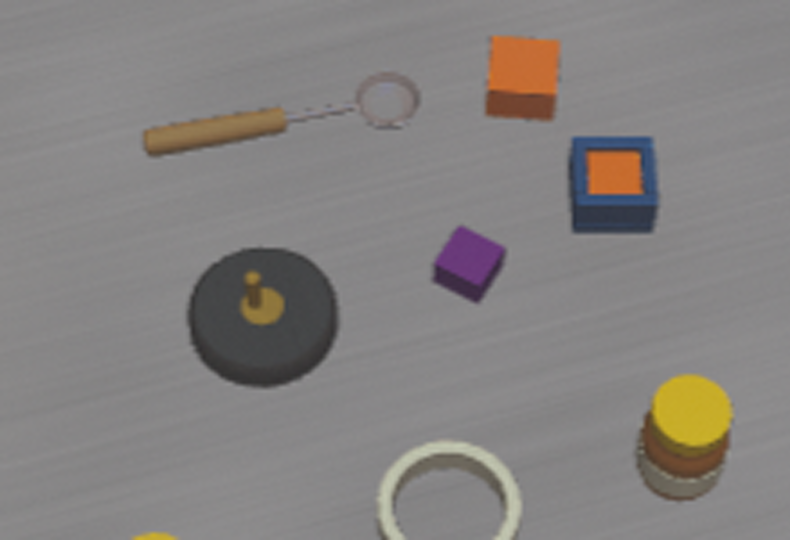

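View pics/t0c.png

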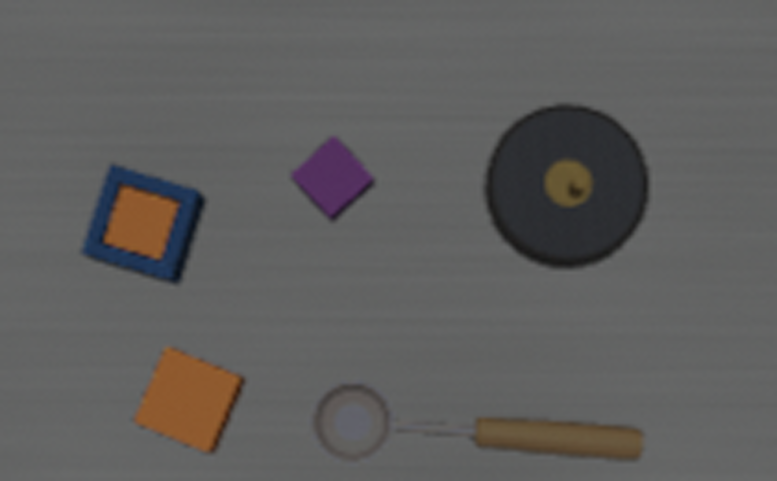

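Candidates (scene image): tablet – orange in the blue mould (371,229), larger loose orange block (345,201), purple block (330,253). I choose the one in the mould. Tile – small (165,263) chosen, large (140,194) rejected. The stand is at (273,267) with its rod tip near (270,257).

```bash
cat > m0.py <<'E'
from h import *
def im(n): return cv2.imread('pics/'+{'scene':'s0','top':'t0'}[n]+'.png')
def comp(mask,near):
    n,l,s,c=cv2.connectedComponentsWithStats(mask.astype(np.uint8));
    i=1+np.argmin(np.hypot(*(c[1:]-near).T)+1000*(s[1:,4]<25));return l==i,c[i],s[i,4]
for n,mp,sp,tp in(('scene',(371,229),(273,267),(165,263)),('top',(248,240),(363,230),(476,269))):
    a=im(n);h=cv2.cvtColor(a,cv2.COLOR_BGR2HSV)
    H,S,V=[h[...,i].astype(int) for i in range(3)]
    m,c,k=comp((H<16)&(S>120),mp);r=cv2.minAreaRect(np.argwhere(m)[:,::-1].astype(np.float32))
    box=np.array([ray(n,q,32)[:2] for q in cv2.boxPoints(r)]);print(n,'tablet',c,k,ray(n,c,32).round(1),'edges deg',[round(float(np.degrees(np.arctan2(*(box[i+1]-box[i])[::-1]))),1) for i in(0,1)])
    b,cb,k=comp((H>95)&(H<125)&(S>110)|m,mp);r=cv2.minAreaRect(np.argwhere(b)[:,::-1].astype(np.float32))
    box=np.array([ray(n,q,36)[:2] for q in cv2.boxPoints(r)]);print('mould',cb,k,ray(n,cb,30).round(1),'edges deg',[round(float(np.degrees(np.arctan2(*(box[i+1]-box[i])[::-1]))),1) for i in(0,1)])
    g,cg,k=comp((H>8)&(H<30)&(S>80),sp);print('brass',cg,k,ray(n,cg,20).round(1))
    yy,xx=np.mgrid[:480,:640]
    d,cd,k=comp((V<85 if n=='scene' else V<62)&(np.hypot(xx-sp[0],yy-sp[1])<32)|g,sp);print('disc',cd,k,ray(n,cd,12).round(1))
    for r in bot.outline_of('tile',n):
        q=ray(n,r["pixel"],8)
        if abs(q[0]-489)<40:print('tile',np.argwhere(r['mask']).mean(0)[::-1],ray(n,np.argwhere(r['mask']).mean(0)[::-1],8).round(1))
    x,y=sp;cv2.imwrite(f'pics/z_{n}.png',cv2.resize(cv2.convertScaleAbs(a[y-22:y+18,x-20:x+20],alpha=1.0 if n=='scene' else 1.6),None,fx=10,fy=10,interpolation=2))
cv2.imwrite('pics/z.png',np.hstack([cv2.imread('pics/z_scene.png'),cv2.imread('pics/z_top.png')]))
E
python3 m0.py
```

```text
scene tablet [370.16091954 227.43103448] 174 [544.8 201.3  32. ] edges deg [73.5, -20.3]
mould [370.14246575 227.2739726 ] 365 [543.1 202.1  30. ] edges deg [73.5, -20.5]
brass [271.89830508 263.44067797] 118 [568.6 -55.5  20. ]
disc [272.51661392 267.69541139] 1264 [575.8 -56.2  12. ]
tile [164.62007961 264.40822645] [ 491.  -301.6    8. ]
top tablet [247.56226415 239.4754717 ] 265 [549. 201.  32.] edges deg [-16.8, -108.2]
mould [248.41215107 240.00985222] 609 [548.1 199.4  30. ] edges deg [-15.8, -107.3]
brass [363.13385827 229.1023622 ] 127 [575.6 -55.4  20. ]
disc [362.6434725  229.96752816] 1509 [574.9 -55.   12. ]
tile [472.76865161 268.43600274] [ 489.7 -301.6    8. ]
```

View pics/z.png

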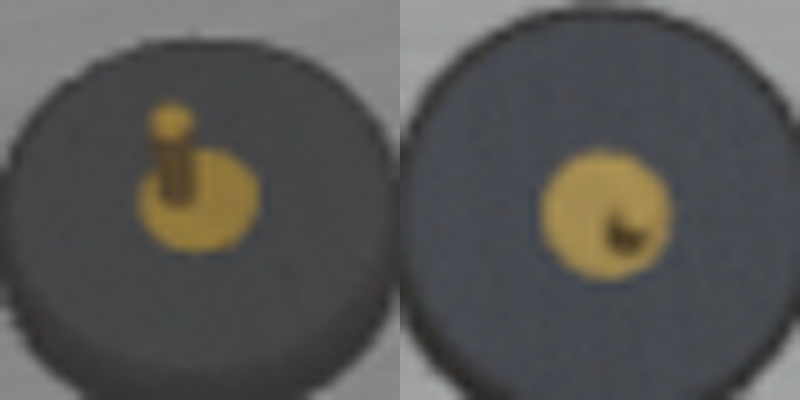

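The zoom shows the rod tip at scene pixel ≈(269.7,256.7), its base ≈(270.4,264.5), and the brass inlay centre at (272.5,264.5). In the top view the inlay is at (363.1,229.0), with the rod's dark flank at its lower right and the tip at ≈(365.7,229.8).

```bash
python3 - <<'E'
from h import *
for n,l in(('scene',[((269.65,256.7),53),((270.4,264.3),20),((272.5,264.5),20)]),('top',[((365.7,229.75),53),((363.15,229.05),20)])):
    for p,z in l: print(n,p,ray(n,p,z).round(1))
for n in('scene','top'):
  for a in range(0,360,30):
    c=np.array(ray(n,(272.5,264.5) if n=='scene' else (363.15,229.05),20));t=c+[6*np.cos(np.radians(a)),6*np.sin(np.radians(a)),33]
    print(n,a,np.round(proj(n,t),1))
# moves
o=bot.get_obs();print(o['time'],o['tool_pos'])
E
```

```text
scene (269.65, 256.7) [568.8 -59.6  53. ]
scene (270.4, 264.3) [569.9 -59.5  20. ]
scene (272.5, 264.5) [571.9 -54.9  20. ]
top (365.7, 229.75) [568.8 -57.7  53. ]
top (363.15, 229.05) [575.7 -55.4  20. ]
scene 0 [272.6 259.4]
scene 30 [273.7 258.8]
scene 60 [274.4 257.8]
scene 90 [274.4 256.7]
scene 120 [273.7 255.7]
scene 150 [272.6 255.2]
scene 180 [271.3 255.2]
scene 210 [270.1 255.8]
scene 240 [269.4 256.8]
scene 270 [269.4 257.9]
scene 300 [270.1 258.9]
scene 330 [271.3 259.4]
top 0 [364.6 223.9]
top 30 [363.2 224.2]
top 60 [362.2 225.2]
top 90 [361.8 226.6]
top 120 [362.2 228. ]
top 150 [363.2 229. ]
top 180 [364.6 229.3]
top 210 [366. 229.]
top 240 [367. 228.]
top 270 [367.4 226.6]
top 300 [367.  225.2]
top 330 [366.  224.2]
1.2 [165.53580622 498.23758276 226.75806612]
```

```bash
python3 -m jog '[[-38,-13.5,0,0,0,-0.019],[-38,-13.5,0,0,0,0],[-38,-13.5,0,0,0,0],[-38,-13.5,0,0,0,0],[-38,-13.5,0,0,0,0],[-38,-13.5,0,0,0,0],[-38,-13.5,0,0,0,0],[-38,-13.5,0,0,0,0],[-38,-13.5,0,0,0,0],[-38,-13.5,20,0,0,0],[-38,-13.5,40,0,0,0],[-38,-13.5,40,0,0,0]]' 100
cat > to.py <<'E'
import sys
from h import *
o=bot.get_obs();Rm=R.from_euler('xyz',o['tcp_rot']).as_matrix()
t=np.array([float(v) for v in sys.argv[1:4]])
print('t',o['time'],'pos',o['tool_pos'].round(1),'rot',o['tcp_rot'].round(3),'F',o['contact_force'].round(1),'w',round(o['grip_width'],1))
print('tool delta',(Rm.T@(t-o['tool_pos'])).round(1))
E
python3 to.py 547 201 4
```

```text
time: 2.4
tool_pos: [546.2, 212.1, 135.8]
tcp_rot: [3.14, 0.002, 2.839]
contact_force: [0.8, 0.3, -0.2]
grip_width: 91.5
finger_force: 0.0
t 2.4 pos [546.2 212.1 135.8] rot [3.140e+00 2.000e-03 2.839e+00] F [ 0.8  0.3 -0.2] w 91.5
tool delta [ -3.9 -10.5 131.8]
```

```bash
python3 -m jog '[[0,0,20,0,0,0],[0,0,0,0,0,0]]' >/dev/null; python3 to.py 547 201 4
python3 - <<'E'
from h import *
a=save("scene","s1.png");b=save("top","t1.png")
cv2.imwrite('pics/c1.png',np.hstack([cv2.resize(a[165:285,310:440,::-1],(400,369)),cv2.resize(b[190:310,190:320,::-1],(400,369))]))
E
```

```text
t 2.6 pos [543.2 211.8 112.8] rot [-3.138 -0.006  2.838] F [-0.4 -0.1  0.6] w 91.6
tool delta [ -7.6  -8.8 108.8]
```

View pics/c1.png

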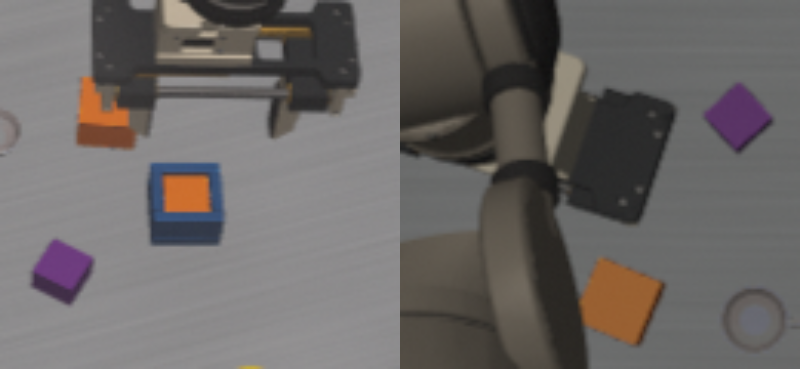

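The left half shows the mould upright at scene ≈(371,228), fingertips above and behind it straddling its line. The orange decoy is clear of the fingers.

```bash
python3 -m jog '[[-4,-4.5,20,0,0,0],[-3.5,-4.3,25,0,0,0],[0,0,25,0,0,0],[0,0,15,0,0,0],[0,0,0,0,0,0],[0,0,0,0,0,0]]' >/dev/null; python3 to.py 547 201 4
```

```text
t 3.3 pos [549.9 203.5  33.2] rot [3.140e+00 2.000e-03 2.841e+00] F [ 1.  -0.   0.1] w 92.3
tool delta [ 2.1 -3.3 29.2]
```

```bash
python3 -m jog '[[2,-3,10,0,0,0],[0,0,10,0,0,0],[0,0,6,0,0,0],[0,0,0,0,0,0],[0,0,0,0,0,0]]' >/dev/null; python3 to.py 547 201 4
```

```text
t 3.8 pos [546.3 200.3   5.1] rot [-3.142 -0.     2.84 ] F [-0.3  0.2  0.4] w 92.0
tool delta [-0.4  0.9  1.1]
```

```bash
python3 -m jog '[[0,0,0,0,0,0],[0,0,0,0,0,0],[0,0,0,0,0,0],[0,0,0,0,0,0],[0,0,0,0,0,0],[0,0,0,0,0,0],[0,0,0,0,0,0],[0,0,0,0,0,0]]' 50;  python3 -m jog '[[0,0,-10,0,0,0],[0,0,-20,0,0,0],[0,0,-30,0,0,0],[0,0,-30,0,0,0],[0,0,-20,0,0,0],[0,0,0,0,0,0],[0,0,0,0,0,0]]'; python3 to.py 569 -59 100
```

```text
time: 4.6
tool_pos: [546.4, 200.3, 5.4]
tcp_rot: [3.141, 0.0, 2.84]
contact_force: [-0.4, 0.5, 0.3]
grip_width: 55.7
finger_force: 29.9
time: 5.3
tool_pos: [545.9, 200.2, 114.9]
tcp_rot: [-3.141, -0.0, 2.84]
contact_force: [-0.1, 0.7, -3.8]
grip_width: 55.7
finger_force: 29.9
t 5.3 pos [545.9 200.2 114.9] rot [-3.141 -0.     2.84 ] F [-0.1  0.7 -3.8] w 55.7
tool delta [ -99.1 -240.6   15. ]
```

```bash
python3 -m jog '[[-16.5,-40,0,0,0,0],[-16.5,-40,0,0,0,0],[-16.5,-40,0,0,0,0],[-16.5,-40,0,0,0,0],[-16.5,-40,0,0,0,0],[-16.5,-40,10,0,0,0],[0,0,20,0,0,0],[0,0,10,0,0,0],[0,0,0,0,0,0],[0,0,0,0,0,0]]' >/dev/null; python3 to.py 569 -59 70
python3 - <<'E'
from h import *
a=save("scene","s2.png");b=save("top","t2.png")
cv2.imwrite('pics/c2.png',np.hstack([cv2.resize(a[200:300,220:320,::-1],(400,400),interpolation=2),cv2.resize(b[180:280,310:410,::-1],(400,400),interpolation=2)]))
E
```

```text
t 6.3 pos [569.2 -57.2  74.8] rot [ 3.141e+00 -2.000e-03  2.841e+00] F [ 0.1  0.1 -3. ] w 56.1
tool delta [-0.4 -1.8  4.8]
```

View pics/c2.png

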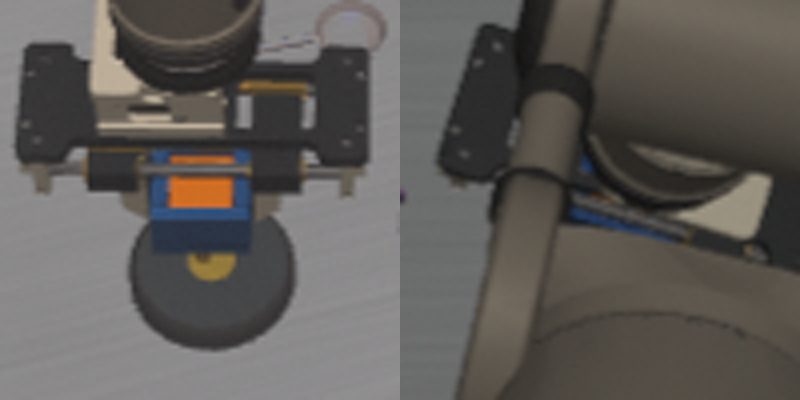

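The left half shows the gripped mould level over the stand, with the tablet's front edge at scene ≈(262–278,252). The top view is blocked by the arm.

```bash
python3 - <<'E'
from h import *
from scipy.optimize import minimize
# fit tablet-top square pose by matching blurred rendering to orange-ness, lower part only
def orange(f):
    a=cv2.imread('pics/'+f).astype(float);return np.clip((a[...,2]-a[...,0]-30)/120,0,1)
def fit(f,z,x0,mo):
    o=orange(f)
    c0=np.array(proj('scene',[x0[0],x0[1],z]));U=int(c0[0])-16;W=int(c0[1])-16
    sub=o[W:W+32,U:U+32];sub=sub/np.percentile(sub,97)
    rows=np.arange(32) >= (c0[1]-W-2 if mo else -1)
    def cost(p):
        x,y,t=p;c,s=np.cos(t),np.sin(t)
        P=[proj('scene',[x+c*u-s*v,y+s*u+c*v,z]) for u,v in((-18,-18),(18,-18),(18,18),(-18,18))]
        q=((np.array(P)-[U,W]+.5)*8*16-8).round().astype(np.int32)
        im=np.zeros((256,256),np.uint8);cv2.fillPoly(im,[q],255,shift=4)
        im=cv2.GaussianBlur(cv2.resize(im.astype(float)/255,(32,32),interpolation=cv2.INTER_AREA),(0,0),.6)
        return (((im-np.clip(sub,0,1))**2)[rows]).sum()
    best=min((minimize(cost,[x0[0]+dx,x0[1]+dy,-.3],method='Nelder-Mead',options=dict(initial_simplex=[[x0[0]+dx,x0[1]+dy,-.3],[x0[0]+dx+4,x0[1]+dy,-.3],[x0[0]+dx,x0[1]+dy+4,-.3],[x0[0]+dx,x0[1]+dy,-.2]])) for dx in(-3,3) for dy in(-3,3)),key=lambda r:r.fun)
    print(f,best.x.round(2),round(best.fun,2));return best.x
fit('s0.png',32,(545,201),False);fit('s0.png',32,(545,201),True)
fit('s2.png',101.7,(568,-56),True)
E
```

```text
s0.png [ 5.4490e+02  2.0134e+02 -3.0000e-01] 3.93Traceback (most recent call last):
  File "<stdin>", line 20, in <module>
  File "<stdin>", line 18, in fit
  File "<stdin>", line 18, in <genexpr>
    res = _minimize_neldermead(fun, x0, args, callback, bounds=bounds,
                               **options)
    fxr = func(xr)
    fx = function(np.copy(x), *(wrapper_args + args))
  File "<stdin>", line 13, in cost
  File "h.py", line 12, in proj
    m,Rm,p=cam(n);c=Rm.T@(np.array(P,float)-p);return [m["fx"]*c[0]/c[2]+m["cx"],m["fy"]*c[1]/c[2]+m["cy"]]
           ~~~^^^
  File "h.py", line 5, in cam
    m=bot.camera_model(n);o=np.array(m["orientation"])
ValueError: time passes only in moves, steps and waits
```

```bash
python3 -m jog '[[-1.2,-2.8,5,0,0,0],[0,0,5,0,0,0],[0,0,3,0,0,0],[0,0,0,0,0,0],[0,0,0,0,0,0]]' >/dev/null; python3 to.py 569.5 -60.2 58;python3 -m jog '[[0,0,1,0,0,0],[0,0,1,0,0,0],[0,0,1,0,0,0],[0,0,1,0,0,0],[0,0,0,0,0,0],[0,0,0,0,0,0]]'; python3 to.py 569.5 -60.2 58
```

```text
t 6.9 pos [569.8 -61.2  62.2] rot [ 3.141 -0.     2.84 ] F [ 0.2 -0.2 -3.2] w 56.0
tool delta [0.6 0.9 4.2]
time: 7.5
tool_pos: [569.8, -61.3, 58.3]
tcp_rot: [3.142, -0.0, 2.84]
contact_force: [-0.5, 0.6, -2.9]
grip_width: 55.7
finger_force: 29.9
t 7.5 pos [569.8 -61.3  58.3] rot [ 3.142 -0.     2.84 ] F [-0.5  0.6 -2.9] w 55.7
tool delta [0.6 0.9 0.3]
```

```bash
python3 -m jog '[[0.6,0.9,0,0,0,0],[0,0,1,0,0,0],[0,0,0,0,0,0],[0,0,0,0,0,0]]'; python3 -m jog '[[0,0,1,0,0,0],[0,0,0,0,0,0],[0,0,0,0,0,0]]'; python3 to.py 569.5 -60.2 58
```

```text
time: 7.9
tool_pos: [569.5, -60.2, 57.3]
tcp_rot: [3.141, -0.0, 2.84]
contact_force: [-0.1, -1.0, -2.9]
grip_width: 55.7
finger_force: 29.9
time: 8.2
tool_pos: [569.5, -60.2, 56.2]
tcp_rot: [3.142, -0.0, 2.84]
contact_force: [-0.5, -0.4, -2.9]
grip_width: 55.6
finger_force: 29.9
t 8.2 pos [569.5 -60.2  56.2] rot [ 3.142 -0.     2.84 ] F [-0.5 -0.4 -2.9] w 55.6
tool delta [ 0.   0.  -1.8]
```

```bash
python3 -m jog '[[0,0,1,0,0,0],[0,0,1,0,0,0],[0,0,0,0,0,0],[0,0,0,0,0,0]]'; python3 -m jog '[[0,0,1,0,0,0],[0,0,1,0,0,0],[0,0,0,0,0,0],[0,0,0,0,0,0]]';python3 to.py 569.5 -60.2 58
```

```text
time: 8.6
tool_pos: [569.5, -60.2, 54.2]
tcp_rot: [3.142, -0.0, 2.84]
contact_force: [0.1, -1.1, -3.0]
grip_width: 55.6
finger_force: 29.9
time: 9.0
tool_pos: [569.5, -60.2, 52.3]
tcp_rot: [3.141, -0.0, 2.84]
contact_force: [0.9, 0.6, -3.3]
grip_width: 56.0
finger_force: 29.9
t 9.0 pos [569.5 -60.2  52.3] rot [ 3.141 -0.     2.84 ] F [ 0.9  0.6 -3.3] w 56.0
tool delta [ 0.   0.  -5.7]
```

```bash
for i in 1; do python3 -m jog '[[0,0,1,0,0,0],[0,0,1,0,0,0],[0,0,0.5,0,0,0],[0,0,0.5,0,0,0]]'|grep -E 'pos|contact'; python3 -m jog '[[0,0,0.5,0,0,0],[0,0,0.5,0,0,0]]'|grep -E 'pos|contact';python3 -m jog '[[0,0,0.5,0,0,0],[0,0,0.5,0,0,0]]'|grep -E 'pos|contact'; done
```

```text
tool_pos: [569.8, -60.3, 50.1]
contact_force: [-1.7, 1.0, 6.6]
tool_pos: [570.2, -60.4, 49.6]
contact_force: [-1.6, 0.9, 7.2]
tool_pos: [570.5, -60.5, 48.8]
contact_force: [-1.9, -0.2, 7.8]
```

```bash
for i in 1; do python3 -m jog '[[0,0,0.5,0,0,0],[0,0,0.5,0,0,0],[0,0,0.5,0,0,0],[0,0,0.5,0,0,0]]'|grep -E 'pos|contact|rot'; python3 -m jog '[[0,0,0.5,0,0,0],[0,0,0.5,0,0,0],[0,0,0.5,0,0,0],[0,0,0.5,0,0,0]]'|grep -E 'pos|contact|rot'; done
```

```text
tool_pos: [570.7, -60.5, 46.9]
tcp_rot: [3.141, 0.003, 2.84]
contact_force: [-1.4, 0.8, 9.2]
tool_pos: [570.7, -60.5, 44.9]
tcp_rot: [3.141, 0.003, 2.84]
contact_force: [-1.2, 0.4, 8.9]
```

```bash
python3 -m jog '[[0,0,0.7,0,0,0],[0,0,0.7,0,0,0],[0,0,0.7,0,0,0],[0,0,0.7,0,0,0],[0,0,0.7,0,0,0],[0,0,0.7,0,0,0]]'|grep -E 'pos|contact|rot'; python3 -m jog '[[0,0,0.7,0,0,0],[0,0,0.7,0,0,0],[0,0,0.7,0,0,0],[0,0,0.7,0,0,0],[0,0,0.7,0,0,0],[0,0,0.7,0,0,0],[0,0,0.7,0,0,0],[0,0,0.7,0,0,0],[0,0,0.7,0,0,0],[0,0,0.7,0,0,0]]'|grep -E 'pos|contact|rot|time'
```

```text
tool_pos: [570.7, -60.5, 40.7]
tcp_rot: [3.141, 0.003, 2.84]
contact_force: [-2.3, 0.5, 8.0]
time: 12.2
tool_pos: [570.7, -60.5, 33.7]
tcp_rot: [3.141, 0.003, 2.84]
contact_force: [-1.4, 0.8, 8.5]
```

```bash
python3 -m jog '[[0,0,0.7,0,0,0],[0,0,0.7,0,0,0],[0,0,0.7,0,0,0],[0,0,0.7,0,0,0],[0,0,0.7,0,0,0],[0,0,0.5,0,0,0]]'|grep -E 'pos|contact|rot'; python3 -m jog '[[0,0,0.5,0,0,0],[0,0,0.5,0,0,0],[0,0,0.5,0,0,0],[0,0,0.5,0,0,0]]'|grep -E 'pos|contact|time';python3 -m jog '[[0,0,0.5,0,0,0],[0,0,0.5,0,0,0]]'|grep -E 'pos|contact|time'
```

```text
tool_pos: [570.7, -60.5, 29.6]
tcp_rot: [3.141, 0.003, 2.84]
contact_force: [-1.0, -0.8, 7.7]
time: 13.2
tool_pos: [569.2, -60.2, 25.7]
contact_force: [-0.3, -0.3, -3.7]
time: 13.4
tool_pos: [569.3, -60.2, 25.4]
contact_force: [-3.9, 0.4, 7.9]
```

```bash
python3 -m jog '[[0,0,0.3,0,0,0],[0,0,0,0,0,0],[0,0,0,0,0,0]]'|grep -E 'pos|contact|rot|time'; python3 -m jog '[[0,0,-0.8,0,0,0],[0,0,0,0,0,0]]'|grep -E 'pos|contact|rot'; python3 - <<'E'
from h import *
a=save("scene","s3.png")
cv2.imwrite('pics/c3.png',cv2.resize(a[210:300,220:320,::-1],(700,630)[:1]+(600,),interpolation=2))
E
```

```text
time: 13.7
tool_pos: [569.3, -60.2, 25.4]
tcp_rot: [3.142, -0.0, 2.84]
contact_force: [-4.6, 0.2, 5.5]
tool_pos: [569.6, -60.3, 25.4]
tcp_rot: [3.141, 0.0, 2.84]
contact_force: [-0.5, 0.0, -2.4]
```

View pics/c3.png

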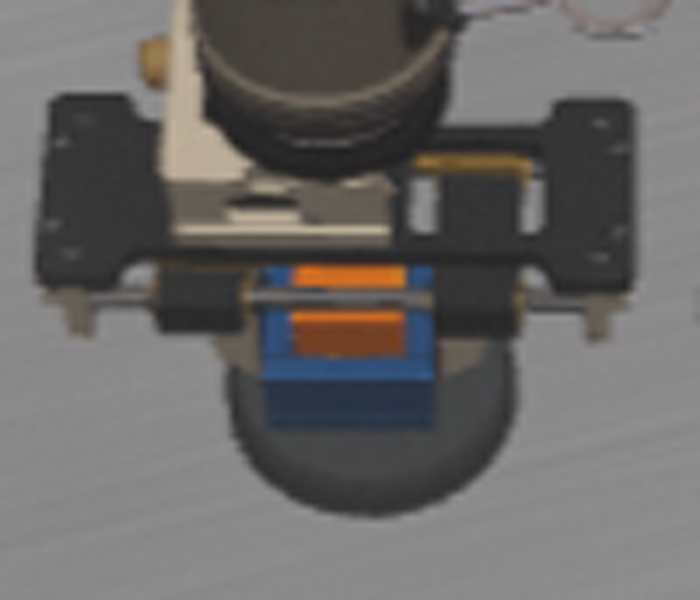

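The picture shows the mould flat on the stand at ≈(270,257), with the tablet's orange top and front face standing clearly above the rim. I'll release, rise and grip the tablet.

```bash
python3 -m jog '[[0,0,0,0,0,0],[0,0,0,0,0,0],[0,0,0,0,0,0],[0,0,0,0,0,0],[0,0,0,0,0,0]]' 85; python3 -m jog '[[0,0,-3,0,0,0],[0,0,-6,0,0,0],[0,0,-10,0,0,0],[0,0,-10,0,0,0],[0,0,-4,0,0,0],[0,0,0,0,0,0],[0,0,0,0,0,0]]'
```

```text
time: 14.45
tool_pos: [569.6, -60.3, 25.6]
tcp_rot: [3.141, 0.0, 2.84]
contact_force: [0.8, -0.1, -0.3]
grip_width: 77.7
finger_force: 0.0
time: 15.15
tool_pos: [569.5, -60.2, 58.7]
tcp_rot: [3.141, 0.0, 2.84]
contact_force: [-0.8, -0.4, -0.0]
grip_width: 78.0
finger_force: 0.0
```

```bash
python3 -m jog '[[0,0,0,0,0,0],[0,0,0,0,0,0],[0,0,0,0,0,0],[0,0,0,0,0,0],[0,0,0,0,0,0],[0,0,0,0,0,0],[0,0,0,0,0,0],[0,0,0,0,0,0]]' 25; python3 -m jog '[[0,0,-2,0,0,0],[0,0,-4,0,0,0],[0,0,-8,0,0,0],[0,0,-15,0,0,0],[0,0,-20,0,0,0],[0,0,0,0,0,0],[0,0,0,0,0,0]]';python3 - <<'E'
from h import *
a=save("scene","s4.png")
cv2.imwrite('pics/c4.png',cv2.resize(a[200:290,220:320,::-1],(600,540),interpolation=2))
E
python3 to.py 490.4 -301.6 60
```

```text
time: 15.95
tool_pos: [569.5, -60.3, 58.6]
tcp_rot: [3.141, -0.0, 2.84]
contact_force: [-0.1, -0.3, 0.3]
grip_width: 35.7
finger_force: 30.0
time: 16.65
tool_pos: [569.7, -60.3, 107.9]
tcp_rot: [3.141, 0.001, 2.84]
contact_force: [-1.2, 0.0, -0.8]
grip_width: 35.7
finger_force: 30.0
t 16.7 pos [569.2 -60.2 107.2] rot [ 3.142 -0.     2.84 ] F [ 0.3 -0.  -1. ] w 35.6
tool delta [   3.5 -253.9   47.2]
```

View pics/c4.png

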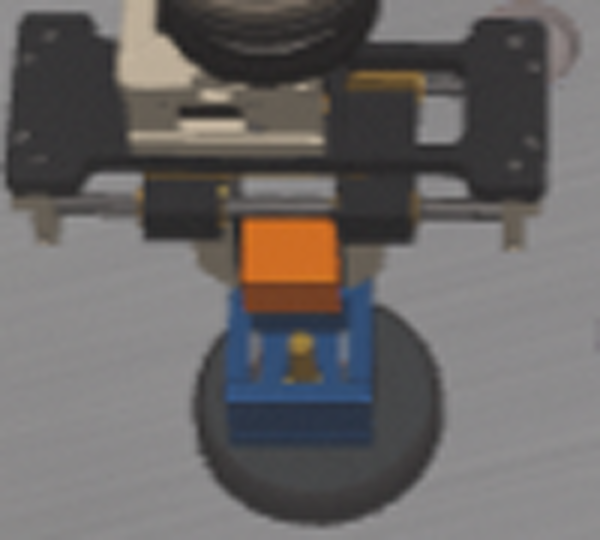

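The tablet is held level (orange, ≈(268,244)), and the mould stays on the stand with the rod visible through its hole at ≈(270,260). Next, the tile.

```bash
python3 -m jog '[[0.5,-25,0,0,0,0],[0.5,-36,0,0,0,0],[0.5,-40,0,0,0,0],[0.5,-40,0,0,0,0],[0.5,-40,10,0,0,0],[0.5,-40,15,0,0,0],[0.5,-33,20,0,0,0],[0,0,15,0,0,0],[0,0,10,0,0,0],[0,0,10,0,0,0],[0,0,0,0,0,0],[0,0,0,0,0,0]]' >/dev/null; python3 to.py 490.4 -301.6 14
```

```text
t 17.9 pos [ 491.1 -301.1   27.7] rot [3.142 0.    2.841] F [ 0.3 -0.7  0.3] w 35.9
tool delta [ 0.6 -0.7 13.7]
```

```bash
python3 -m jog '[[0,0,5,0,0,0],[0,0,3,0,0,0],[0,0,2,0,0,0],[0,0,1,0,0,0],[0,0,0,0,0,0]]'|grep -E 'pos|contact'; python3 -m jog '[[0,0,1,0,0,0],[0,0,0.5,0,0,0],[0,0,0.5,0,0,0],[0,0,0,0,0,0]]'|grep -E 'pos|contact'; python3 -m jog '[[0,0,0.5,0,0,0],[0,0,0.5,0,0,0],[0,0,0,0,0,0]]'|grep -E 'pos|contact'
```

```text
tool_pos: [490.7, -301.7, 16.5]
contact_force: [0.9, -0.5, -0.0]
tool_pos: [490.6, -301.7, 14.5]
contact_force: [-0.1, 0.0, -0.3]
tool_pos: [490.7, -301.8, 13.6]
contact_force: [0.0, 0.6, 0.3]
```

```bash
python3 -m jog '[[0,0,0.4,0,0,0],[0,0,0,0,0,0]]'|grep -E 'pos|contact'; python3 -m jog '[[0,0,0,0,0,0],[0,0,0,0,0,0],[0,0,0,0,0,0],[0,0,0,0,0,0],[0,0,0,0,0,0]]' 85|grep -E 'pos|contact|width'; python3 -m jog '[[0,0,-5,0,0,0],[0,0,-15,0,0,0],[0,0,-30,0,0,0],[0,0,-40,0,0,0],[0,0,-40,0,0,0],[-20,30,-20,0,0,0],[-20,40,0,0,0,0],[0,40,0,0,0,0],[0,40,0,0,0,0],[0,0,0,0,0,0]]'; python3 - <<'E'
from h import *
a=save("scene","s5.png")
cv2.imwrite('pics/c5.png',cv2.resize(a[190:310,120:320,::-1],(800,480),interpolation=2))
h=cv2.cvtColor(a,cv2.COLOR_RGB2HSV);m=(h[...,0]<16)&(h[...,1]>120);m[:,:130]=0;m[:,200:]=0;m[:230]=0;m[300:]=0
c=np.argwhere(m).mean(0)[::-1];print(c,m.sum(),ray('scene',c,28))
E
```

```text
tool_pos: [490.7, -301.7, 13.5]
contact_force: [-1.4, 0.5, 3.7]
tool_pos: [490.6, -301.7, 13.0]
contact_force: [-0.4, -0.2, 0.6]
grip_width: 71.1
time: 20.8
tool_pos: [574.5, -165.7, 163.6]
tcp_rot: [3.14, -0.0, 2.845]
contact_force: [0.9, -0.7, 0.4]
grip_width: 77.8
finger_force: 0.0
[162.81960784 260.95686275] 255 [ 493.21356228 -302.4501236    28.        ]
```

View pics/c5.png

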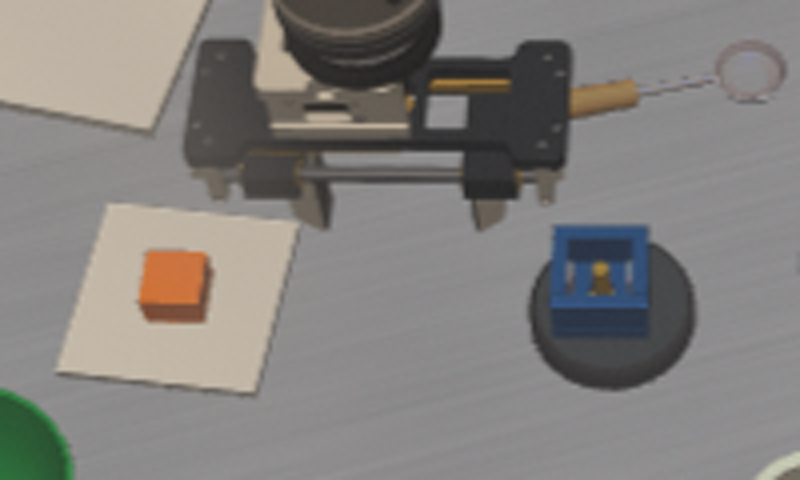

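The tablet lies flat near the middle of the small tile (≈(163,261)), and the mould sits home on the stand (≈(270,260)). The gripper is clear.

```bash
python3 -c "
from plant import bot
print(bot.close_job())"
```

```text
the job is handed in; nothing more can be done
None
```

The mould is fully home on the knockout stand with the rod up through its hole, the tablet lies flat near the centre of the small white tile, and the job was handed in at about 21 s of the 72 s allowed; no verdict was returned.

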